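# Find the paint lid that rocks and press it home

### The arm

A 6-joint arm with a two-finger parallel gripper is mounted at the origin on the work surface. World frame = base frame: x ahead of the robot, y to its left, z up, the work surface at z = 0. Lengths are in m, angles in rad, forces in N, time in s.
With the tool pointing down it reaches from about 0.35 to 0.85 m from the base axis. Payload 8.1 kg.
Tool frame: the origin (TCP) lies midway between the tips of the shut fingers; the grasp point (between the pads) lies 19 mm behind it (robot.grip_point_offset is the distance from the TCP to the grasp point, in m); z points along the fingers, y is the line along which they close (so a half turn about z gives the same grasp; the last joint's range is limited). The gripper opens to 93 mm and grips with 3 to 60 N. Pads are 15 mm wide; open, the fingers measure 128 mm over their backs; the gripper's body (75 mm by 188 mm) begins 65 mm behind the grasp point.
Start: joints at [-1.244, 0.13, 1.488, -0, 1.523, -0.085], TCP at [0.24, -0.55, 0.219] pointing down, gripper open.
Joint ranges: [-2.96, 2.96], [-0.89, 2.26], [0.02, 2.5], [-1.34, 4.48], [0, 2.73], [-2.66, 2.66]. Speed limits (rad/s): [2.39, 2.39, 2.79, 3.14, 3.14, 3.14].

### API

Orientations are given as a rotation vector (axis times angle).
In Python, from plant import robot, read_camera, job gives the robot as it stands.
- The arm moves only by the shell command python3 -m inch 'ROWS' [FORCE]. ROWS is JSON, one flat list of numbers, 5 for each row, row after row: the shift along the world's x, y, z in mm, then the turn about the world's z in degrees, then the opening in per cent of the stroke, from 0 (shut) to 100 (fully open). In form: [dx, dy, dz, yaw, hand, dx, dy, dz, yaw, hand, ...]. A call has 1 to 10 rows; each row is the pose to reach, as a shift and turn from the pose commanded when the call began; what a row does not reach only later rows make up. A row lasts 1/12 s, in which the tool goes at most 41.7 mm and 7.16 degrees, less where a joint would pass 70% of its speed; a pose out of reach is approached as far as the arm can. A call with a gripper value outside its range is refused whole. The fingers move at their own pace and stop on an object; FORCE is the grip in N (left out, the last holds). Time passes only in rows, so rows that repeat a pose let the fingers close. It gives the time, the measured TCP pose, the force, the opening and the grip force at its end, in the units of the state.
- robot.read_state(): the state, without advancing time (a new reading comes with each control period).
- read_camera(name): name is "scene" or "top" or "wrist"; returns a dict with "image" (480x640x3 uint8, blue, green, red), "K" (3x3 intrinsics, pixels), "D" ([k1, k2, p1, p2, k3] as OpenCV has them; the pictures are not rectified), "extrinsics" (4x4, takes a point from world to camera coordinates); the wrist camera has in their place "mount" (4x4, takes a point from camera to tool coordinates, whose origin is the TCP and whose axes are the flange's). Camera axes: x right, y down, z forward; pixel columns grow to the right and rows downward; lengths in m; the calibration is good to about 2 mm. A picture is of the moment at which its call begins: read the wrist's pose just before it. There is no depth.
- job.close_job(): hands the job in; it is judged then, once.
The state is a dict: "t": time; "q": joint angles; "dq": joint speeds; "joint_torque": joint torques, N m; "tool_pos": TCP position; "orientation": TCP orientation; "force": force on the tool from outside, world axes, zero at the start; "wrist_torque": the same for the moment, N m; "opening": finger opening in m; "gripper_force": force on a finger pad.
Only numpy, scipy, OpenCV 4.12 (cv2) and the standard library are available. Lean on these libraries where they do the work, as an engineer would, in place of code of your own. Each camera call takes 0.05 s, during which the arm holds its last target. There are 200 camera calls.

### The job

One of the five white push-on lids in the paint carrier is not home, so the paint will dry out: it rocks when its edge is pressed. With closed fingertips press the lids on the edge, one after another, until you find the one that rocks, then push that lid down in the middle until it is fully home all round. Lift no lid, and leave the bottles, jars, cup, brushes and everything else where they stand.

Things in the scene. Friction and masses are not known exactly. Their poses are not given: they have to be found in the camera images.
- carrier: low plywood paint carrier, 192 x 280 mm, walls 46 mm high (short end walls 56 mm), fixed; two rows of three 88 mm compartments. Origin under its centre on the table; its x axis points away from the robot across the two rows, y along the three columns, z up. Five compartments hold identical white tubs with white push-on lids, the sixth (far row, +y end) the small bottle. Tubs are firmly held in it.
- place_1 (a point): centre of a tub's place in the carrier (near row, -y end), 81 mm above the table. The tub here carries a round white lid, 78 mm across, flat on top, axis vertical through this point. The tubs stand on cork pads of differing thickness, so the top of a lid that is home lies 0 to 5 mm above this point, and the unseated one about 4 mm more: height alone does not tell which lid is loose. Any of the five places may have it.
- place_2 (a point): centre of a tub's place in the carrier (near row, middle), 81 mm above the table. The tub here carries a round white lid, 78 mm across, flat on top, axis vertical through this point. The tubs stand on cork pads of differing thickness, so the top of a lid that is home lies 0 to 5 mm above this point, and the unseated one about 4 mm more: height alone does not tell which lid is loose. Any of the five places may have it.
- place_3 (a point): centre of a tub's place in the carrier (near row, +y end), 81 mm above the table. The tub here carries a round white lid, 78 mm across, flat on top, axis vertical through this point. The tubs stand on cork pads of differing thickness, so the top of a lid that is home lies 0 to 5 mm above this point, and the unseated one about 4 mm more: height alone does not tell which lid is loose. Any of the five places may have it.
- place_4 (a point): centre of a tub's place in the carrier (far row, -y end), 81 mm above the table. The tub here carries a round white lid, 78 mm across, flat on top, axis vertical through this point. The tubs stand on cork pads of differing thickness, so the top of a lid that is home lies 0 to 5 mm above this point, and the unseated one about 4 mm more: height alone does not tell which lid is loose. Any of the five places may have it.
- place_5 (a point): centre of a tub's place in the carrier (far row, middle), 81 mm above the table. The tub here carries a round white lid, 78 mm across, flat on top, axis vertical through this point. The tubs stand on cork pads of differing thickness, so the top of a lid that is home lies 0 to 5 mm above this point, and the unseated one about 4 mm more: height alone does not tell which lid is loose. Any of the five places may have it.
- loose_lid (a joint): of the one unseated lid, wherever it is: height in m of its middle above home; 0 = fully home, about 0.004 at the start, 0.03 = pulled right up. It stays where it is left; a firm push of 10 to 18 N on its middle drives it down. (Does not tell which place.)
- loose_lid_tip_a (a joint): of the one unseated lid, wherever it is: how far it is tipped about one level axis through its middle, in rad; near 0 at the start, about 0.11 at most. Pressing on any part of its edge with 2 to 4 N tips that edge down, up to 4 mm, until it meets the tub, and it stays tipped when let go. Lids that are home do not move. (Does not tell which place.)
- loose_lid_tip_b (a joint): the same for the level axis square to the first; pressing the edge in any direction changes one or both
- lid_a (a joint): height in m above home of one of the four lids that are home; 0 = home, 0.03 = pulled right up (does not tell which place)
- lid_b (a joint): height in m above home of one of the four lids that are home; 0 = home, 0.03 = pulled right up (does not tell which place)
- lid_c (a joint): height in m above home of one of the four lids that are home; 0 = home, 0.03 = pulled right up (does not tell which place)
- lid_d (a joint): height in m above home of one of the four lids that are home; 0 = home, 0.03 = pulled right up (does not tell which place)
- ink_bottle: small dark bottle with orange cap, 36 mm across, 100 mm tall, standing loose in the sixth compartment of the carrier (far row, left); loose. Origin at the centre of its underside
- red_jar: red screw-top paint jar, 72 mm across, 85 mm tall, left of the carrier; loose. Origin at the centre of its underside
- yellow_jar: yellow screw-top paint jar, 72 mm across, 85 mm tall, left of the carrier; loose. Origin at the centre of its underside
- glue_bottle: white bottle with orange cap, 56 mm across, 170 mm tall, right of the carrier; loose. Origin at the centre of its underside
- mixing_cup: open orange plastic cup, 72 mm across, 80 mm tall, right of the carrier; loose. Origin at the centre of its underside
- brush_pot: blue pot, 80 mm across, 100 mm tall, with brushes standing out of it to about 250 mm, near left; loose. Origin at the centre of its underside
- flat_brush: flat paint brush, 190 mm long, lying on the table just in front of the carrier; loose. Origin at its middle

How it is judged:
On the way, in this order (a step that is already met when the one before it is completed fails the run):
1. the unseated lid has been pressed on its edge and has rocked (tipped by more than 0.05 rad) ((value of joint any of loose_lid_tip_a, loose_lid_tip_b above 0.05 rad or value of joint any of loose_lid_tip_a, loose_lid_tip_b below -0.05 rad)), for 0.05 s.
2. that lid is pushed home, level (value of joint loose_lid below 0.0015 m and value of joint loose_lid_tip_a between -0.03 and 0.03 rad and value of joint loose_lid_tip_b between -0.03 and 0.03 rad), for 0.2 s.
At the end, for the whole second after the job is handed in: All five lids are home (within 1.5 mm of fully down, the one that rocked level within 0.03 rad), and the bottles, jars, cup, brush pot and brush stand within 30 mm of where they were, upright (all of step 2 and value of joint each of lid_a, lid_b, lid_c, lid_d below 0.0015 m and not (distance of any of ink_bottle, red_jar, yellow_jar, glue_bottle, mixing_cup, brush_pot, flat_brush from where it was at the start of the episode above 0.03 m or angle between any of ink_bottle, red_jar, yellow_jar, glue_bottle, mixing_cup, brush_pot's own z axis and vertical above 0.4 rad)); the robot touches nothing.
It fails at once if a lid is pulled up (value of joint loose_lid above 0.008 m or value of joint any of lid_a, lid_b, lid_c, lid_d above 0.004 m).
It fails at once if a bottle, jar, cup, brush pot or brush is moved more than 30 mm, lifted or tipped (distance of any of ink_bottle, red_jar, yellow_jar, glue_bottle, mixing_cup, brush_pot, flat_brush from where it was at the start of the episode above 0.03 m or angle between any of ink_bottle, red_jar, yellow_jar, glue_bottle, mixing_cup, brush_pot's own z axis and vertical above 0.4 rad).
It also fails if it takes over 48 s, if anything falls off the work surface, if the arm or the gripper's body presses on something with over 40 N, if the wrist force passes 120 N, or if a joint passes its speed limit or range.

## Working session

There is one attempt and no reset: what is moved stays moved. The work goes in short steps, Python scripts to look and compute and a shell command to move; the robot and the scene stay as the last step left them, time stands still between calls to the robot, and variables do not carry over. Pictures are saved under pics/ and viewed, at most 10 in all, crops included, and the job is handed in when it is done.

```bash
ls; mkdir -p pics; python3 - <<'E'
from plant import robot, read_camera
import cv2,numpy as np
s=robot.read_state();print(s)
for n in("top","scene"):
    c=read_camera(n);cv2.imwrite(f"pics/{n}0.png",c["image"]);print(n,c["K"],c["D"],c["extrinsics"])
    np.savez(f"{n}.npz",**{k:np.array(c[k]) for k in("image","K","D","extrinsics")})
E
```

```text
pics
{'t': 0.0, 'q': array([-1.24438671e+00,  1.31182235e-01,  1.48925361e+00,  1.41244898e-06,
        1.52302440e+00, -8.54027986e-02]), 'dq': array([ 0.00042531,  0.0010473 ,  0.00042558, -0.00030465, -0.00073596,
       -0.00314824]), 'joint_torque': array([ 4.08793712e-03, -5.59840715e+01, -4.91755521e+01,  7.70127657e-02,
        3.52830626e-02, -1.38209848e-04]), 'tool_pos': array([ 0.23999791, -0.54928598,  0.21758898]), 'orientation': array([-3.07341494e+00, -6.41932944e-01,  3.50247716e-04]), 'force': array([-0.36898395,  0.31585134, -0.27455091]), 'wrist_torque': array([-0.01681216,  0.03956512, -0.01220952]), 'gripper_force': 0.0, 'opening': 0.09305946651326255}
top [[617.48776384   0.         316.70336188]
 [  0.         617.48776384 243.55850738]
 [  0.           0.           1.        ]] [-0.13222445  0.          0.          0.          0.        ] [[-0.00259931 -0.99995656 -0.0089506  -0.00991214]
 [-0.99822178  0.00312763 -0.05952734  0.54411524]
 [ 0.05955274  0.00877995 -0.99818655  1.30941467]
 [ 0.          0.          0.          1.        ]]
scene [[565.34248861   0.         319.60084523]
 [  0.         565.34248861 243.37878193]
 [  0.           0.           1.        ]] [0.05382288 0.         0.         0.         0.        ] [[-0.58113812  0.81358643 -0.01885741  0.30809738]
 [ 0.57391113  0.39329128 -0.71829519 -0.22580246]
 [-0.57697877 -0.42825119 -0.69548287  1.49626172]
 [ 0.          0.          0.          1.        ]]
```

View pics/top0.png

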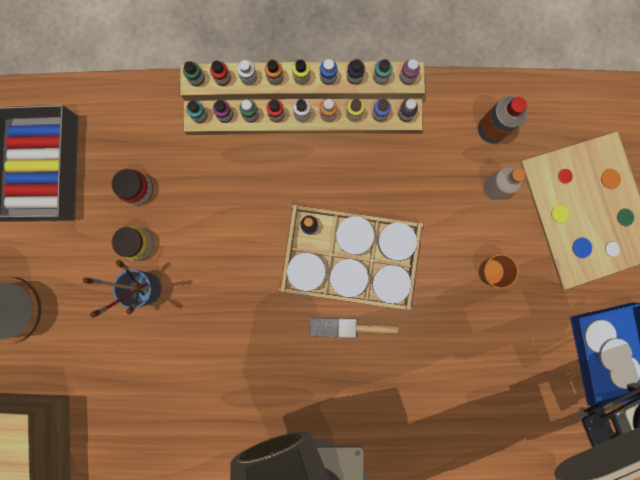

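View pics/scene0.png

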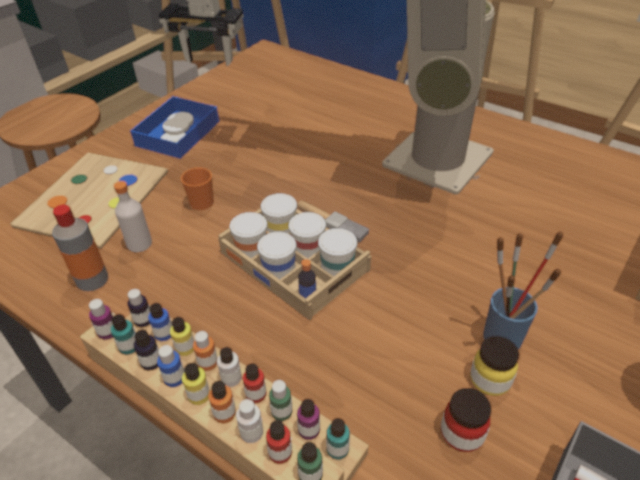

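The top view shows five white lids: near row at about (306,272), (349,278), (392,284) and far row at (355,235), (398,241). The bottle's orange cap is at (310,224). The scene view shows the same layout, with the brush lying in front of the carrier.

```bash
cat > h.py <<'E'
import numpy as np,cv2
def ray(c,uv,z):
    p=cv2.undistortPoints(np.array(uv,float).reshape(-1,1,2),c["K"],c["D"]).reshape(-1,2)
    E=c["extrinsics"];R=E[:3,:3];o=-R.T@E[:3,3]
    d=np.c_[p,np.ones(len(p))]@R
    return o+d*((z-o[2])/d[:,2])[:,None]
E
python3 - <<'E'
from h import *
from scipy.spatial.transform import Rotation as Ro
P={}
for n,win in(("top",(280,420,205,310)),("scene",(220,370,185,300))):
    c=np.load(n+".npz");im=c["image"];hsv=cv2.cvtColor(im,cv2.COLOR_BGR2HSV)
    m=((hsv[...,1]<40)&(hsv[...,2]>150)).astype(np.uint8)*255
    k=np.zeros_like(m);a,b,e,f=win;k[e:f,a:b]=m[e:f,a:b]
    k=cv2.morphologyEx(k,cv2.MORPH_OPEN,np.ones((5,5)))
    for q in cv2.findContours(k,cv2.RETR_EXTERNAL,cv2.CHAIN_APPROX_NONE)[0]:
        if len(q)<30: continue
        el=cv2.fitEllipse(cv2.convexHull(q)); w=ray(c,[el[0]],.084)[0]
        print(n,np.round(el[0],1),np.round(el[1],1),np.round(w,4))
R=Ro.from_rotvec([-3.0734,-.6419,.0004]).as_matrix();print(R.round(3))
c=np.load("top.npz")
print("bottle",ray(c,[(310,222)],.105),"cup",ray(c,[(500,271)],.08),"glue",ray(c,[(519,174)],.17),"brush",ray(c,[(398,330),(311,327)],.01),'brushes',ray(c,[(95,313)],.22))
E
```

```text
top [391.6 283.7] [37.7 38.3] [ 0.4578 -0.1639  0.084 ]
top [348.6 277.6] [37.8 38.1] [ 0.4706 -0.0767  0.084 ]
top [305.9 271.5] [37.9 38.5] [0.4833 0.0101 0.084 ]
top [397.5 240.9] [37.6 37.9] [ 0.5449 -0.177   0.084 ]
top [354.7 234.9] [37.6 38.1] [ 0.5574 -0.0895  0.084 ]
scene [276.2 244.9] [28.8 39.1] [ 0.5615 -0.084   0.084 ]
scene [248.3 224.9] [25.6 37.5] [ 0.5476 -0.1706  0.084 ]
scene [323.9 232.2] [42.5 69.3] [ 0.4758 -0.026   0.084 ]
scene [278.4 205.4] [23.9 35.8] [ 0.4617 -0.158   0.084 ]
[[ 0.916  0.4   -0.001]
 [ 0.4   -0.916  0.002]
 [ 0.    -0.002 -1.   ]]
bottle [[0.58217865 0.00109072 0.105     ]] cup [[ 0.48253762 -0.38900521  0.08      ]] glue [[ 0.66859928 -0.40488149  0.17      ]] brush [[ 0.35799841 -0.18547302  0.01      ]
 [ 0.36520354  0.00128202  0.01      ]] brushes [[0.4048227  0.39624178 0.22      ]]
```

```bash
python3 -m inch '[15,35,0,-5,0, 35,70,0,-12,0, 55,105,0,-19,0, 75,145,0,-26,0, 92,180,0,-32,0, 110,215,0,-32,0, 127,250,0,-32,0, 145,285,0,-32,0, 162,320,0,-32,0, 180,355,0,-32,0]'; python3 -m inch '[7,35,-20,0,0, 7,35,-55,0,0, 7,35,-90,0,0, 7,35,-105,0,0, 7,35,-105,0,0, 7,35,-105,0,0, 7,35,-105,0,0]'; python3 - <<'E'
from plant import robot
print(robot.read_state()['tool_pos'],robot.read_state()['force'],robot.read_state()['orientation'])
from plant import read_camera
import cv2
cv2.imwrite("pics/w1.png",read_camera("wrist")["image"])
E
```

```text
t: 0.93
tool_pos: [0.4203, -0.1929, 0.2184]
orientation: [-3.133, 0.231, 0.0]
force: [0.4, -1.0, 0.4]
opening: 0.031
gripper_force: 0.0
t: 1.52
tool_pos: [0.4279, -0.1604, 0.1151]
orientation: [3.132, -0.231, 0.002]
force: [0.4, -0.4, 0.5]
opening: 0.0006
gripper_force: 0.0
[ 0.42792408 -0.160366    0.11507878] [ 0.39400994 -0.40508063  0.50250746] [ 3.13248727e+00 -2.30699552e-01  2.47360238e-03]
```

View pics/w1.png

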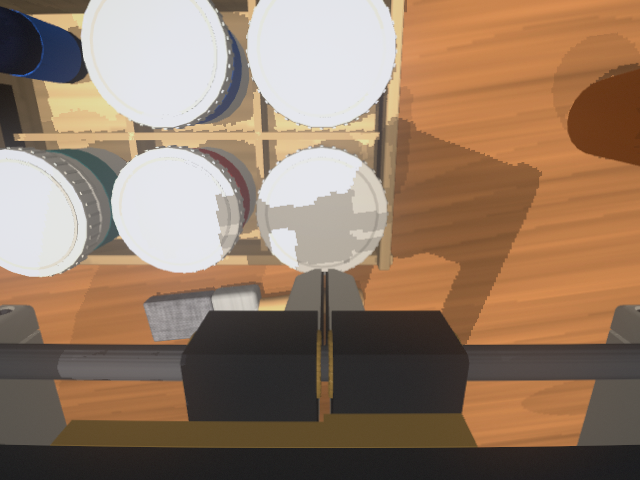

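The fingertips at (325,270) line up with the near edge of lid 1, whose centre is at (322,210). Now I'll descend gently.

```bash
python3 -m inch '[0,0,-10,0,0, 0,0,-20,0,0, 0,0,-22,0,0, 0,0,-22,0,0]' | egrep 'pos|force: \['; for i in 1 2 3 4; do python3 -m inch '[0,0,-1,0,0, 0,0,-1,0,0]'| egrep 'pos|force: \['; done
```

```text
tool_pos: [0.4262, -0.1595, 0.0903]
force: [-0.3, -0.2, -0.4]
tool_pos: [0.4272, -0.1599, 0.0906]
force: [-0.0, 0.5, 0.4]
tool_pos: [0.4273, -0.1599, 0.0897]
force: [-0.5, -0.0, -0.0]
tool_pos: [0.4272, -0.1598, 0.0886]
force: [-0.4, -0.5, 0.7]
tool_pos: [0.4271, -0.1598, 0.0875]
force: [-0.6, 0.1, -0.3]
```

```bash
for i in 1 2 3; do python3 -m inch '[0,0,-1,0,0, 0,0,-1,0,0]'| egrep 'pos|force: \['; done
```

```text
tool_pos: [0.4271, -0.1598, 0.0865]
force: [0.1, 0.3, 0.0]
tool_pos: [0.4271, -0.1598, 0.0855]
force: [-0.2, 0.1, -0.8]
tool_pos: [0.4272, -0.1599, 0.0852]
force: [-2.8, 1.2, 5.5]
```

```bash
for i in 1 ; do python3 -m inch '[0,0,-1,0,0, 0,0,-1,0,0, 0,0,-1,0,0]'| egrep 'pos|force: \['; done
```

```text
tool_pos: [0.4272, -0.1599, 0.085]
force: [-7.9, 3.8, 14.2]
```

Lid 1 is stiff: 14 N moved it only 0.2 mm, so it is home. Next is lid 2.

```bash
python3 -m inch '[0,0,14,0,0, 4,28,16,0,0, 9,60,16,0,0, 13,88,16,0,0, 13,88,9,0,0, 13,88,8,0,0, 13,88,8,0,0]' | egrep 'pos|force: \['; for i in 1 2 3; do python3 -m inch '[0,0,-1,0,0, 0,0,-1,0,0]'| egrep 'pos|force: \['; done
```

```text
tool_pos: [0.4396, -0.0719, 0.091]
force: [0.0, -0.5, 0.1]
tool_pos: [0.44, -0.0727, 0.0906]
force: [0.4, -0.4, 0.2]
tool_pos: [0.4401, -0.0725, 0.0896]
force: [-0.6, 0.5, 0.2]
tool_pos: [0.4401, -0.0721, 0.0885]
force: [0.3, -0.7, -0.9]
```

```bash
for i in 1 2 3; do python3 -m inch '[0,0,-1,0,0, 0,0,-1,0,0]'| egrep 'pos|force: \['; done
```

```text
tool_pos: [0.4401, -0.0719, 0.0875]
force: [-0.6, 0.5, 0.7]
tool_pos: [0.4401, -0.0718, 0.0865]
force: [-0.4, -0.2, -1.0]
tool_pos: [0.4401, -0.0718, 0.0855]
force: [-0.2, -0.5, 0.8]
```

```bash
for i in 1 2; do python3 -m inch '[0,0,-1,0,0, 0,0,-1,0,0]'| egrep 'pos|force: \['; done
```

```text
tool_pos: [0.4401, -0.0718, 0.0845]
force: [-0.1, 0.1, 0.3]
tool_pos: [0.4401, -0.0718, 0.0835]
force: [0.3, 0.2, -0.4]
```

```bash
for i in 1 2; do python3 -m inch '[0,0,-1,0,0, 0,0,-1,0,0]'| egrep 'pos|force: \['; done
```

```text
tool_pos: [0.4401, -0.0718, 0.0824]
force: [0.4, 0.1, -0.4]
tool_pos: [0.4403, -0.0719, 0.0817]
force: [-0.5, 0.6, 0.5]
```

```bash
for i in 1 2; do python3 -m inch '[0,0,-1,0,0, 0,0,-1,0,0]'| egrep 'pos|force: \['; done
```

```text
tool_pos: [0.4403, -0.0719, 0.0816]
force: [-4.9, 0.5, 8.8]
tool_pos: [0.4403, -0.0719, 0.0814]
force: [-9.0, 2.0, 18.0]
```

Lid 2 is home too. Next is lid 3.

```bash
python3 -m inch '[0,0,16,0,0, 4,28,20,0,0, 9,60,20,0,0, 13,87,20,0,0, 13,87,14,0,0, 13,87,12,0,0, 13,87,12,0,0]' | egrep 'pos|force: \['; for i in 1 2 3; do python3 -m inch '[0,0,-1,0,0, 0,0,-1,0,0]'| egrep 'pos|force: \['; done
```

```text
tool_pos: [0.4523, 0.0149, 0.0906]
force: [-0.3, 0.6, 0.7]
tool_pos: [0.4529, 0.0142, 0.0904]
force: [-0.1, 0.0, 0.5]
tool_pos: [0.4532, 0.0145, 0.0896]
force: [0.6, -0.6, -0.3]
tool_pos: [0.4533, 0.0148, 0.0886]
force: [-0.1, -0.4, -0.9]
```

```bash
for i in 1 2; do python3 -m inch '[0,0,-1,0,0, 0,0,-1,0,0]'| egrep 'pos|force: \['; done
```

```text
tool_pos: [0.4532, 0.015, 0.0876]
force: [0.1, -0.4, 0.4]
tool_pos: [0.4532, 0.0152, 0.0866]
force: [-0.4, -0.4, 0.4]
```

```bash
for i in 1 2; do python3 -m inch '[0,0,-1,0,0, 0,0,-1,0,0]'| egrep 'pos|force: \['; done
```

```text
tool_pos: [0.4532, 0.0152, 0.0856]
force: [0.5, -0.3, 2.6]
tool_pos: [0.4533, 0.0152, 0.0851]
force: [-2.8, -0.8, 7.0]
```

```bash
for i in 1; do python3 -m inch '[0,0,-1,0,0, 0,0,-1,0,0]'| egrep 'pos|force: \['; done
```

```text
tool_pos: [0.4535, 0.0151, 0.0848]
force: [-6.4, -1.3, 12.5]
```

Lid 3 is home. Next is lid 5, pressed on its far edge.

```bash
python3 -m inch '[0,0,16,0,0, 10,-30,25,0,0, 35,-55,25,0,0, 60,-80,25,0,0, 90,-100,25,0,0, 120,-109,25,0,0, 135,-109,25,0,0, 135,-109,12,0,0, 135,-109,8,0,0, 135,-109,8,0,0]' | egrep 'pos|force: \['; for i in 1 2 3; do python3 -m inch '[0,0,-1,0,0, 0,0,-1,0,0]'| egrep 'pos|force: \['; done
```

```text
tool_pos: [0.5854, -0.0929, 0.0885]
force: [-0.2, -0.1, 0.0]
tool_pos: [0.5871, -0.0933, 0.0903]
force: [-0.0, -0.3, 0.4]
tool_pos: [0.588, -0.0937, 0.0901]
force: [-0.4, -0.9, -0.4]
tool_pos: [0.5882, -0.0938, 0.0889]
force: [-0.1, -0.2, 0.2]
```

```bash
for i in 1 2; do python3 -m inch '[0,0,-1,0,0, 0,0,-1,0,0]'| egrep 'pos|force: \['; done
```

```text
tool_pos: [0.5881, -0.0938, 0.0875]
force: [0.3, -0.6, 0.4]
tool_pos: [0.5881, -0.0938, 0.0864]
force: [-0.3, 0.6, -1.4]
```

```bash
for i in 1 2; do python3 -m inch '[0,0,-1,0,0, 0,0,-1,0,0]'| egrep 'pos|force: \['; done
```

```text
tool_pos: [0.5881, -0.0938, 0.0854]
force: [-0.4, 0.4, 0.7]
tool_pos: [0.5881, -0.0938, 0.0844]
force: [0.5, -1.0, 0.8]
```

```bash
for i in 1; do python3 -m inch '[0,0,-1,0,0, 0,0,-1,0,0]'| egrep 'pos|force: \['; done
```

```text
tool_pos: [0.5881, -0.0938, 0.0834]
force: [-0.2, 0.4, 0.4]
```

```bash
for i in 1 2; do python3 -m inch '[0,0,-1,0,0, 0,0,-1,0,0]'| egrep 'pos|force: \['; done
```

```text
tool_pos: [0.5882, -0.0938, 0.0833]
force: [-2.5, 0.7, 5.2]
tool_pos: [0.5883, -0.0939, 0.0831]
force: [-5.4, 1.2, 10.7]
```

Lid 5 is home. That leaves lid 4, which should rock.

```bash
python3 -m inch '[0,0,16,0,0, -4,-28,20,0,0, -8,-60,20,0,0, -12,-88,20,0,0, -12,-88,14,0,0, -12,-88,12,0,0, -12,-88,12,0,0]' | egrep 'pos|force: \['; for i in 1 2 3; do python3 -m inch '[0,0,-1,0,0, 0,0,-1,0,0]'| egrep 'pos|force: \['; done
```

```text
tool_pos: [0.5755, -0.1812, 0.0925]
force: [-0.7, 0.2, -1.1]
tool_pos: [0.5762, -0.1806, 0.0923]
force: [-0.4, 0.5, 0.4]
tool_pos: [0.5764, -0.1811, 0.0916]
force: [-0.1, 0.4, -0.6]
tool_pos: [0.5762, -0.1815, 0.0905]
force: [0.1, 0.2, -0.4]
```

```bash
for i in 1 2 3; do python3 -m inch '[0,0,-1,0,0, 0,0,-1,0,0]'| egrep 'pos|force: \['; done
```

```text
tool_pos: [0.5761, -0.1818, 0.0895]
force: [-0.5, -0.8, -0.2]
tool_pos: [0.5761, -0.1819, 0.0884]
force: [-0.0, -0.0, 0.5]
tool_pos: [0.5761, -0.1819, 0.0874]
force: [0.8, 0.7, -0.4]
```

```bash
for i in 1 2 3; do python3 -m inch '[0,0,-1,0,0, 0,0,-1,0,0]'| egrep 'pos|force: \['; done
```

```text
tool_pos: [0.5761, -0.1818, 0.0864]
force: [-0.1, -0.2, 1.0]
tool_pos: [0.5762, -0.1819, 0.0856]
force: [-0.8, -0.6, 0.2]
tool_pos: [0.5764, -0.1819, 0.0855]
force: [-1.8, 0.7, 4.9]
```

```bash
for i in 1 2; do python3 -m inch '[0,0,-1,0,0, 0,0,-1,0,0]'| egrep 'pos|force: \['; done
```

```text
tool_pos: [0.5764, -0.1819, 0.0854]
force: [-5.2, 2.5, 11.7]
tool_pos: [0.5765, -0.182, 0.0852]
force: [-8.6, 3.6, 18.0]
```

```bash
python3 -m inch '[0,0,20,0,0, 20,0,60,0,0, 20,0,100,0,0, 0,0,120,0,0, -40,0,125,0,0, -80,20,125,0,0, -110,40,125,0,0, -120,60,125,0,0, -120,60,125,0,0, -120,60,125,0,0]'; python3 - <<'E'
from plant import read_camera
import cv2,numpy as np
cv2.imwrite("pics/w2.png",read_camera("wrist")["image"])
s=read_camera("scene")["image"]; s0=cv2.imread("pics/scene0.png")
a=[cv2.resize(x[180:300,210:380],None,fx=2.3,fy=2.3,interpolation=cv2.INTER_CUBIC) for x in(s0,s)]
cv2.imwrite("pics/cmp.png",np.hstack(a))
E
```

```text
t: 13.57
tool_pos: [0.4561, -0.1214, 0.2081]
orientation: [3.133, -0.228, 0.002]
force: [0.2, -0.4, 0.8]
opening: 0.0002
gripper_force: 0.0
```

View pics/w2.png

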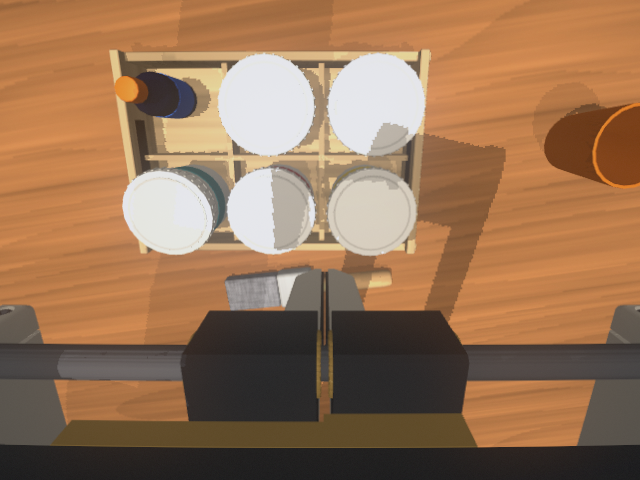

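View pics/cmp.png

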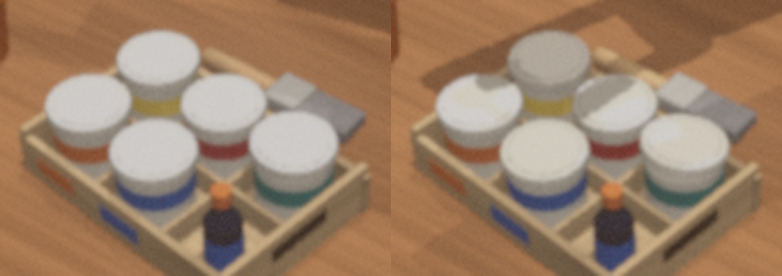

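In the scene comparison, the robot-side rim of the teal lid (lid 3) seems to have dropped: its upper edge moved from row ~111 to ~115. The other four look unchanged. Lid 3 also gave the softest reaction, so I'll press its far edge, which should now stand high and rock back.

```bash
python3 -m inch '[15,35,0,0,0, 30,70,0,0,0, 45,100,-10,0,0, 58,127,-35,0,0, 58,127,-70,0,0, 58,127,-100,0,0, 58,127,-112,0,0, 58,127,-113,0,0, 58,127,-113,0,0, 58,127,-113,0,0]' | egrep 'pos|force: \['; for i in 1 2 3; do python3 -m inch '[0,0,-1,0,0, 0,0,-1,0,0]'| egrep 'pos|force: \['; done
```

```text
tool_pos: [0.5157, 0.0045, 0.0966]
force: [-0.1, -0.4, 0.4]
tool_pos: [0.5156, 0.0047, 0.0956]
force: [0.1, 0.1, -1.0]
tool_pos: [0.5147, 0.005, 0.0934]
force: [0.2, -0.2, 0.3]
tool_pos: [0.5141, 0.0052, 0.0917]
force: [0.1, -0.5, -0.0]
```

```bash
for i in 1 2 3 4; do python3 -m inch '[0,0,-1,0,0, 0,0,-1,0,0]'| egrep 'pos|force: \['; done
```

```text
tool_pos: [0.514, 0.0052, 0.0904]
force: [0.4, 0.7, 0.8]
tool_pos: [0.514, 0.0052, 0.0894]
force: [0.3, 0.5, 1.3]
tool_pos: [0.5142, 0.0051, 0.0886]
force: [0.3, 0.7, -0.3]
tool_pos: [0.5143, 0.0051, 0.0876]
force: [0.4, -0.1, 1.3]
```

```bash
for i in 1 2 3; do python3 -m inch '[0,0,-1,0,0, 0,0,-1,0,0]'| egrep 'pos|force: \['; done
```

```text
tool_pos: [0.5143, 0.0052, 0.0866]
force: [-0.1, 0.3, 0.1]
tool_pos: [0.5144, 0.0051, 0.0857]
force: [1.5, -0.7, 1.2]
tool_pos: [0.5145, 0.0051, 0.0853]
force: [-1.6, -0.2, 6.4]
```

```bash
python3 -m inch '[0,0,20,0,0, 0,0,60,0,0, -20,-20,100,0,0, -40,-60,124,0,0, -58,-100,124,0,0, -58,-127,124,0,0, -58,-127,124,0,0, -58,-127,124,0,0]'|head -2; python3 - <<'E'
from plant import read_camera
import cv2,numpy as np
cv2.imwrite("pics/w3.png",read_camera("wrist")["image"])
s=read_camera("scene")["image"]; s0=cv2.imread("pics/scene0.png")
w2=cv2.imread("pics/w2.png");w3=cv2.imread("pics/w3.png")
cv2.imwrite("pics/scene3.png",s)
f=lambda x,k:cv2.resize(x,(390,290),interpolation=cv2.INTER_CUBIC)
A=np.hstack([f(w2[150:270,100:260],1),f(w3[150:270,100:260],1)])
B=np.hstack([f(s0[220:280,305:385],1),f(s[220:280,305:385],1)])
cv2.imwrite("pics/cmp2.png",np.vstack([A,B]))
E
```

```text
t: 16.83
tool_pos: [0.4557, -0.1238, 0.2088]
```

View pics/cmp2.png

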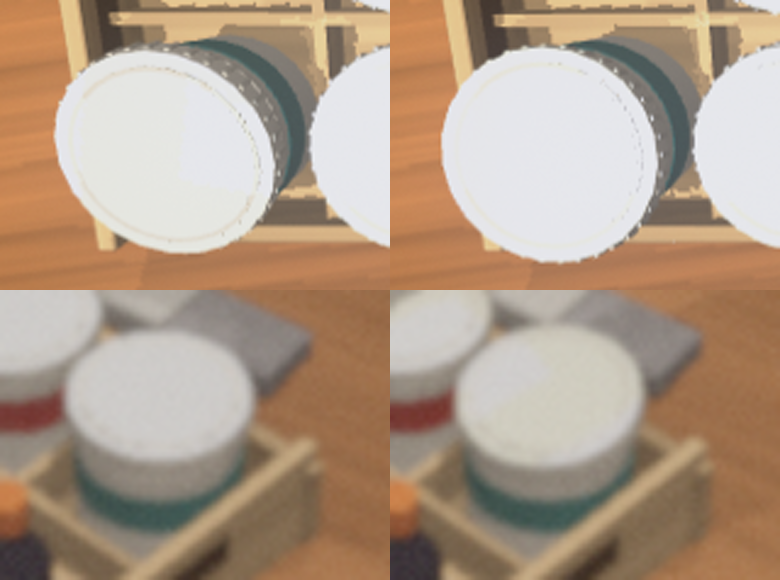

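The comparison confirms lid 3. In w2 it is tipped towards the robot, with the skirt visible along its upper right. After the far-edge press it is tipped the other way, so it rocked in both directions. Now I'll push its middle.

```bash
python3 -m inch '[7,35,0,0,0, 14,70,0,0,0, 21,105,-5,0,0, 28,131,-30,0,0, 28,131,-65,0,0, 28,131,-100,0,0, 28,131,-114,0,0, 28,131,-114,0,0, 28,131,-114,0,0, 28,131,-114,0,0]' | egrep 'pos|force: \['; python3 -m inch '[0,0,-2,0,0, 0,0,-3,0,0, 0,0,-4,0,0, 0,0,-5,0,0, 0,0,-6,0,0, 0,0,-6,0,0, 0,0,-6,0,0]'| egrep 'pos|force: \[';for i in 1 2; do python3 -m inch '[0,0,-1,0,0, 0,0,-1,0,0]'| egrep 'pos|force: \['; done
```

```text
tool_pos: [0.4849, 0.0099, 0.0959]
force: [0.0, -0.4, 0.7]
tool_pos: [0.4841, 0.009, 0.0886]
force: [-1.2, 0.3, -1.2]
tool_pos: [0.4841, 0.0091, 0.0875]
force: [0.0, 0.2, -0.1]
tool_pos: [0.4842, 0.0091, 0.0872]
force: [-2.2, 0.3, 5.9]
```

```bash
for i in 1 2 3; do python3 -m inch '[0,0,-1,0,0, 0,0,-1,0,0, 0,0,-1,0,0]'| egrep 'pos|force: \['; done
```

```text
tool_pos: [0.4843, 0.0091, 0.0864]
force: [-4.3, -0.2, 7.7]
tool_pos: [0.4843, 0.0091, 0.0855]
force: [-4.1, 0.4, 9.2]
tool_pos: [0.4843, 0.0091, 0.0845]
force: [-4.7, 0.5, 8.2]
```

```bash
for i in 1 2 3; do python3 -m inch '[0,0,-1,0,0, 0,0,-1,0,0, 0,0,-1,0,0]'| egrep 'pos|force: \['; done
```

```text
tool_pos: [0.4844, 0.0091, 0.0841]
force: [-7.8, 0.4, 13.7]
tool_pos: [0.4844, 0.0091, 0.0839]
force: [-10.5, 1.1, 21.5]
tool_pos: [0.4845, 0.0091, 0.0838]
force: [-16.0, 0.3, 29.8]
```

It hit a hard stop at 83.8 mm with 30 N. Next I'll lift off and check that the lid is level.

```bash
python3 -m inch '[0,0,20,0,0, 0,0,60,0,0, -10,-30,100,0,0, -20,-60,128,0,0, -28,-100,128,0,0, -28,-131,128,0,0, -28,-131,128,0,0, -28,-131,128,0,0]'|head -2; python3 - <<'E'
from plant import read_camera
import cv2,numpy as np
cv2.imwrite("pics/w4.png",read_camera("wrist")["image"])
s=read_camera("scene")["image"]; s0=cv2.imread("pics/scene0.png")
w2=cv2.imread("pics/w3.png");w3=cv2.imread("pics/w4.png")
f=lambda x,k:cv2.resize(x,(390,290),interpolation=cv2.INTER_CUBIC)
A=np.hstack([f(w2[150:270,100:260],1),f(w3[150:270,100:260],1)])
B=np.hstack([f(s0[220:280,305:385],1),f(s[220:280,305:385],1)])
cv2.imwrite("pics/cmp3.png",np.vstack([A,B]))
E
```

```text
t: 20.85
tool_pos: [0.456, -0.1235, 0.2088]
```

View pics/cmp3.png

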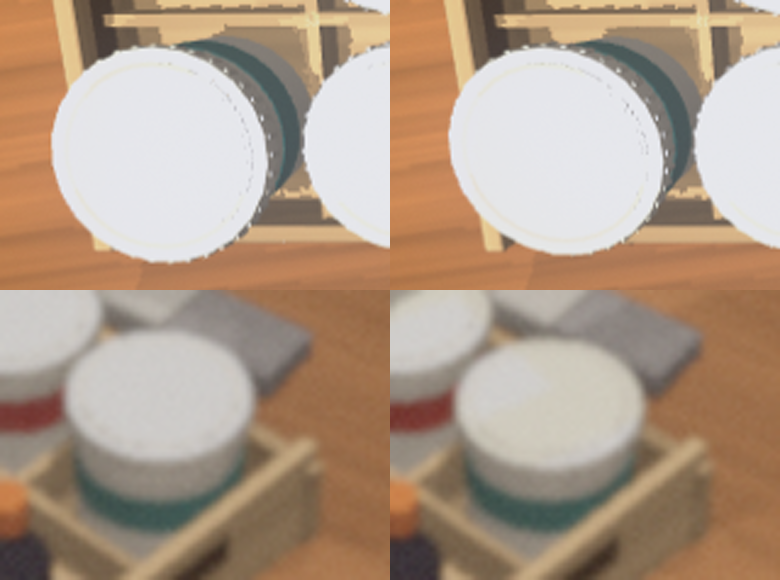

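View pics/w4.png

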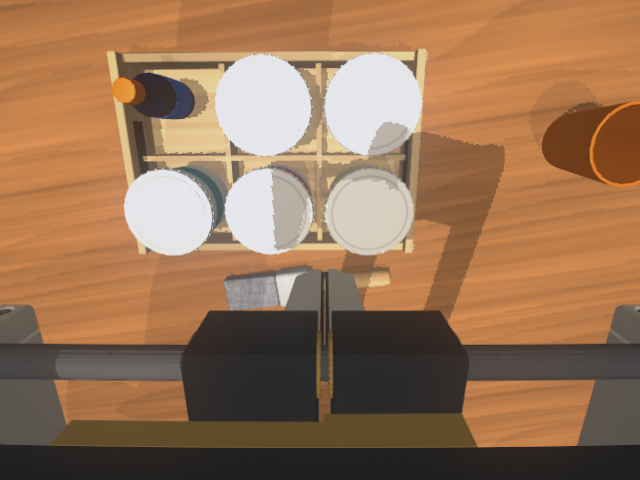

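The lid at (172,212) now sits lower and looks level, and everything else is in place. To be sure, I'll touch its near and far edges to check their heights.

```bash
python3 -m inch '[0,35,0,0,0, -1,70,0,0,0, -2,105,-10,0,0, -3,136,-40,0,0, -3,136,-80,0,0, -3,136,-110,0,0, -3,136,-121,0,0, -3,136,-122,0,0, -3,136,-122,0,0, -3,136,-122,0,0]' | egrep 'pos|force: \['; for i in 1 2 3 4; do python3 -m inch '[0,0,-1,0,0, 0,0,-1,0,0]'| egrep 'pos|force: \['; done
```

```text
tool_pos: [0.4535, 0.0148, 0.0872]
force: [0.0, -1.0, -0.1]
tool_pos: [0.4536, 0.0143, 0.0862]
force: [-0.2, 0.6, 0.4]
tool_pos: [0.4533, 0.0141, 0.0848]
force: [0.2, 0.0, -0.8]
tool_pos: [0.4534, 0.014, 0.084]
force: [-0.8, -0.3, 2.6]
tool_pos: [0.4534, 0.0141, 0.0837]
force: [-4.8, 0.6, 11.2]
```

```bash
python3 -m inch '[0,0,15,0,0, 25,-4,18,0,0, 55,-8,18,0,0, 61,-9,15,0,0, 61,-9,5,0,0, 61,-9,3,0,0, 61,-9,3,0,0, 61,-9,3,0,0]' | egrep 'pos|force: \['; for i in 1 2 3; do python3 -m inch '[0,0,-1,0,0, 0,0,-1,0,0]'| egrep 'pos|force: \['; done
```

```text
tool_pos: [0.5125, 0.0054, 0.0846]
force: [-0.1, 0.8, 0.0]
tool_pos: [0.5132, 0.0053, 0.0842]
force: [-0.2, 0.1, -0.6]
tool_pos: [0.5136, 0.0053, 0.084]
force: [-5.0, 2.0, 5.1]
tool_pos: [0.5137, 0.0053, 0.0837]
force: [-7.1, 0.1, 12.7]
```

Both edges stop at 83.7–84 mm with no give, and the middle stopped at 83.8 mm, so the lid is level. I'll retreat and hand in.

```bash
python3 -m inch '[0,0,20,0,0, 0,0,60,0,0, -10,0,100,0,0, -30,0,130,0,0, -30,0,130,0,0, -30,0,130,0,0, -30,0,130,0,0]'; python3 - <<'E'
from plant import job
print(job.close_job())
E
```

```text
t: 24.2
tool_pos: [0.484, 0.0052, 0.2122]
orientation: [3.133, -0.23, 0.0]
force: [-0.7, 0.4, -1.2]
opening: 0.0003
gripper_force: 0.0
the job is handed in; nothing more can be done
None
```

The loose lid was at place_3 (near row, +y end): it rocked when pressed on its edge, and I pushed it fully home, with its middle and its near and far edges all stopping at about 84 mm; the job was handed in at about 24 s, with no verdict returned.

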